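Hang the balance, then the weighing pan from its eye

TASK

Set up the hanging balance for weighing out glaze: take it from its wooden rest and hang it by its top ring on the hook of the stand, let go of it, then hang the weighing pan by its hook in the eye under the balance. Let the eye take the pan's weight gently: the balance reads to 500 g and must never be loaded past that, neither by pulling on it nor by letting the pan drop into the eye. Leave balance and pan hanging free and still, and leave the other things on the bench where they are.

Things in the scene. Friction and masses are not known exactly. Their poses are not given: they have to be found in the camera images.
- stand_seat (a point): Top of the lowest point (seat) of the hook of the weighing stand, where the balance's ring comes to rest; 334 mm above the bench. Its x axis points from the hook's tip to the post. The hook is 8 mm round steel bar; towards +x it rises 8 mm within 30 mm, then runs level to a post 18 mm thick, 150 mm from the seat. The stand does not move.
- stand_tip (a point): Blunt tip of the same hook, centre of the bar's end: 21 mm from the seat towards the stand's -x; the bar's top there is 11 mm higher than the seat's. A base plate 240 x 100 x 12 mm lies on the bench, from 50 mm before to 190 mm behind the seat.
- balance_grip (a point): The balance: grey metal case 28 mm deep (x), 46 mm wide (y), 66 mm tall (z, up when it hangs), a dial on each broad face; 0.3 to 0.53 kg. This point is on its axis, 58 mm above its underside, 8 mm below its top. At the start it stands in a wooden rest, underside 45 mm above the bench, its eye in a slot, held by cheeks 72 mm high at its -x and +x; it lifts straight up.
- balance_ring (a point): Centre of the balance's top ring: 5 mm steel wire, hole 20 mm across, hole axis along the balance's x; 23.5 mm above balance_grip. The ring goes over the stand's hook along x; when it hangs, this point is about 10 mm below the seat.
- eye_bar (a point): Upper surface of the lowest part of the eye under the balance, where the pan's hook comes to rest. The eye is a ring of 5 mm steel wire, hole 20 mm across, hole axis along the balance's x. This point lies 112 mm below the centre of the top ring and 30.5 mm below the case.
- balance_eye (a joint): How far the sprung eye is drawn down out of the balance (m): 0 unloaded, 0.2 mm for every newton of load; 1.0 mm is the full 500 g (5 N). The needles on the dials turn with it over their 0 to 500 g marks.
- pan_handle (a point): The near stub handle of the weighing pan: black block 34 mm long (pan's x), 16 mm wide (y), 22 mm tall. This point: its middle, 22 mm above the pan's underside, 72 mm from the pan's axis on the -x side; a like one is on the +x side. The pan: aluminium dish 110 mm across, 30 mm deep, wire bail in its y-z plane; 0.2 to 0.31 kg, balanced about its axis. The hook goes through the eye towards the pan's +x.
- pan_axis (a point): Point on the pan's axis at the bail's crown, 97 mm above its underside (the hook above is screwed in more or less: its height must be felt). The hook is 5 mm wire in the pan's x-z plane: shank 9.5 mm to -x; arch, its underside 130 mm (give or take 7 mm) above the pan's underside, its top 5 mm higher; nose 9.5 mm to +x, ending 6.5 mm below the arch's underside.
- cup: Clay cup, 74 mm across, 75 mm tall, origin under it; a bystander.
- jar: Glass jar, 66 mm across, 95 mm tall, origin under it; a bystander.
- bowl: White bowl, 124 mm across, 55 mm tall, origin under it; a bystander.
- weight: Brass knob weight, 38 mm across, 46 mm tall, origin under it; a bystander.
- brush: Brush 190 mm long lying on the bench; a bystander.
- trimmer: Loop trimming tool, 160 mm long, lying on the bench; a bystander.
- rib: Wooden throwing rib, 95 x 48 x 7 mm, lying on the bench; a bystander.
Things that resemble listed ones, but are neither listed nor needed, are in the scene too. Of the things that look like the part that bears pan_handle, the larger one is meant.

How it is judged:
By the outcome, as a careful person would: the job done as asked, in the order asked, and still so for the second after the job is handed in, with the robot touching nothing.
It also fails if it takes over 72 s, if anything falls off the work surface, if the arm or the gripper's body presses on something with over 40 N, if the wrist force passes 120 N, or if a joint passes its speed limit or range.

ROBOT

A 6-joint arm with a two-finger parallel gripper is mounted at the origin on the work surface. World frame = base frame: x ahead of the robot, y to its left, z up, the work surface at z = 0. Lengths are in mm, angles in rad, forces in N, time in s.
With the tool pointing down it reaches from about 350 to 775 mm from the base axis. Payload 7.3 kg.
Tool frame: the origin (TCP) lies on the centre line of the jaws, within the pads' length; the fingertips stand 22 mm ahead of it and the grasp point (between the pads) lies 3 mm ahead of it; z points along the fingers, y is the direction in which the jaws open and shut (so a half turn about z gives the same grasp; the last joint's range is limited). The gripper opens to 92 mm and grips with 3 to 60 N. Pads are 19 mm wide; open, the fingers measure 130 mm over their backs; the gripper's body (75 mm by 190 mm) begins 47 mm behind the grasp point.
Start: joints at [1.037, 0.342, 1.524, -0, 1.275, -0.146], TCP at [198.516, 486.039, 248.741] pointing down, gripper open.
Joint ranges: [-2.53, 2.53], [-0.77, 2.02], [0.04, 2.7], [-1, 4.14], [0.28, 2.66], [-3.11, 3.11]. Speed limits (rad/s): [2.57, 2.57, 3.14, 3.14, 3.14, 3.14].

INTERFACE

Orientations are given as [roll, pitch, yaw] about the fixed x, y, z axes, in that order (R = Rz(yaw) Ry(pitch) Rx(roll)).
In Python, from plant import get_obs, capture, bot, spot_in gives the robot as it stands.
- The arm moves only by the shell command python3 -m handwheel 'ROWS' [OPENING]. ROWS is JSON, a list of rows, each a list of 2 entries, a list of its own where there are three numbers: the shift along the world's x, y, z in mm, then the turn, a rotation vector about the world's x, y, z in rad. In form: [[[x, y, z], [wx, wy, wz]], ...]. A call has 1 to 12 rows; each row shifts and turns the commanded pose from where the row before left it; what a row does not reach is not made up. A row lasts 1/8 s, in which the tool goes at most 62.5 mm and 10.7 degrees, less where a joint would pass 70% of its speed; a pose out of reach is approached as far as the arm can. A call is refused whole if a number of a shift passes 62.5 or a number of a turn 0.188, either way. A call with a gripper value outside its range is refused whole. OPENING is the closure, from 0 (fully open) to 1 (shut), set as the call begins (- or left out, the last holds). The fingers move at their own pace and stop on an object; the grip force is fixed at half the most. Time passes only in rows, so rows that do not move let the fingers close. It gives the time, the measured TCP pose, the force and the opening at its end, in the units of the state.
- get_obs(): the state, without advancing time (a new reading comes with each control period).
- capture(name): name is "side" or "top" or "wrist"; returns a dict with "img" (420x560x3 uint8, red, green, blue), "fx", "fy", "cx", "cy" (pixels), "cam_to_world" (4x4, takes a point from camera to world coordinates). Camera axes: x right, y up, looking along -z (the intrinsics and any distortion apply to the point x, -y, -z); pixel columns grow to the right and rows downward; lengths in mm; the calibration is good to about 2 mm. A picture is of the moment at which its call begins. There is no depth.
- bot.close_job(): hands the job in, once; it reports no verdict.
Trained networks look in the newest picture that a camera, given by its name, has taken for a name from the list of things; names that differ only in an ending like _2 or _b are one class to them, and where a whole thing is asked for, a point or a joint stands for the part that bears it (a point fixed in the world has none). Each returns a list of dicts, best first, with "score" (0 to 1); they miss things now and then, are a little off and sometimes report something else, mostly with a low value. They report only what shows in the picture. A call takes as long as a camera call. They do not tell look-alikes from the thing itself.
- spot_in(thing, camera): "xyz" ([x, y, z] in mm, in the coordinates of the camera as it stood for that picture, good to about 4 mm: the middle of the surface that is visible of it).
The state is a dict: "time": time; "joint_positions": joint angles; "dq": joint speeds; "tau": joint torques, N m; "tool_pos": TCP position; "tcp_rot": TCP orientation; "contact_force": force on the tool from outside, world axes, zero at the start; "moment": the same for the moment, N m; "grip_width": finger opening in mm.
Only numpy, scipy, OpenCV 4.12 (cv2) and the standard library are available. Lean on these libraries where they do the work, as an engineer would, in place of code of your own. Each camera call takes 0.05 s, during which the arm holds its last target. There are 200 camera calls.

## Working session

There is one attempt and no reset: what is moved stays moved. The work goes in short steps, Python scripts to look and compute and a shell command to move; the robot and the scene stay as the last step left them, time stands still between calls to the robot, and variables do not carry over. Pictures are saved under pics/ and viewed, about 8 in all and at most 12, crops included, and the job is handed in when it is done.

```bash
mkdir -p pics
cat > h.py <<'E'
import numpy as np, cv2
from plant import get_obs, capture, bot, spot_in
def w(c,p):
    M=np.array(c["cam_to_world"]); return (M@np.r_[p,1])[:3]
def px(c,P):
    M=np.linalg.inv(np.array(c["cam_to_world"])); q=M@np.r_[P,1]
    return c["cx"]+c["fx"]*q[0]/-q[2], c["cy"]+c["fy"]*(-q[1])/-q[2]
def ray(c,u,v):
    M=np.array(c["cam_to_world"]); d=M[:3,:3]@np.array([(u-c["cx"])/c["fx"],-(v-c["cy"])/c["fy"],-1]); return M[:3,3],d/np.linalg.norm(d)
def tri(c1,p1,c2,p2):
    o1,d1=ray(c1,*p1);o2,d2=ray(c2,*p2)
    s=np.linalg.lstsq(np.c_[d1,-d2],o2-o1,rcond=None)[0]
    a=o1+s[0]*d1;b=o2+s[1]*d2
    return (a+b)/2,np.linalg.norm(a-b)
def save(c,n,box=None,f=1):
    im=c["img"][:,:,::-1]
    if box: x0,y0,x1,y1=box; im=im[y0:y1,x0:x1]
    cv2.imwrite("pics/"+n,cv2.resize(im,None,fx=f,fy=f,interpolation=cv2.INTER_CUBIC))
E
python3 - <<'E'
from h import *
import pickle
o=get_obs();print({k:np.round(v,3).tolist() for k,v in o.items()})
cs={}
for n in("side","top"):
    c=capture(n);cs[n]=c
    print(n,[k for k in c if k!="img"],c["fx"],c["cx"],c["cy"],np.round(c["cam_to_world"],3).tolist())
    for t in("stand_seat","stand_tip","balance_grip","balance_ring","eye_bar","pan_handle","pan_axis","cup","jar","bowl","weight"):
        for r in spot_in(t,n)[:3]:
            P=w(c,r["xyz"]);print(t,round(r["score"],2),P.round(0),np.round(px(c,P)))
pickle.dump(cs,open("c0.pkl","wb"))
a=np.vstack([cs["side"]["img"],cs["top"]["img"]])
save(cs["side"],"s0.png");save(cs["top"],"t0.png")
E
```

```text
{'time': 0.0, 'joint_positions': [1.037, 0.343, 1.525, 0.0, 1.275, -0.146], 'dq': [-0.002, -0.001, 0.0, 0.0, 0.001, 0.002], 'tau': [-0.0, -43.124, -24.422, 0.072, 0.056, -0.0], 'tool_pos': [198.34, 485.71, 248.05], 'tcp_rot': [-3.14, -0.0, 2.754], 'contact_force': [-0.355, 0.482, -0.163], 'moment': [0.045, 0.027, -0.035], 'grip_width': 91.904}
side ['fx', 'fy', 'cx', 'cy', 'cam_to_world'] 520.360721585458 278.9374200670219 208.8493569004224 [[-0.999, 0.014, -0.048, 453.597], [-0.046, -0.646, 0.762, 1161.93], [-0.021, 0.763, 0.646, 1181.301], [0.0, 0.0, 0.0, 1.0]]
stand_seat 0.65 [659. -59.  14.] [240. 239.]
stand_tip 0.57 [656. -55.  10.] [241. 241.]
balance_grip 0.68 [ 561. -259.   92.] [273. 183.]
balance_ring 0.5 [ 563. -259.   95.] [273. 182.]
pan_handle 0.59 [520. 157.   6.] [280. 293.]
pan_handle 0.58 [474. 317.  13.] [295. 337.]
pan_axis 0.97 [518. 153.   8.] [281. 291.]
pan_axis 0.67 [479. 317.  18.] [293. 336.]
cup 0.76 [715. 259.  49.] [207. 309.]
cup 0.75 [360. 194.  27.] [336. 299.]
cup 0.51 [ 708. -243.   67.] [231. 191.]
jar 0.66 [ 707. -243.   66.] [231. 191.]
bowl 0.7
[... 330 characters left out ...]
], [-1.0, 0.001, -0.022, -12.178], [-0.022, 0.186, 0.982, 1254.907], [0.0, 0.0, 0.0, 1.0]]
stand_seat 0.7 [628. -57.  14.] [303. 181.]
stand_tip 0.79 [628. -57.  11.] [303. 181.]
balance_grip 0.82 [ 554. -278.  107.] [389. 199.]
balance_ring 0.74 [ 552. -273.  109.] [387. 200.]
pan_handle 0.95 [475. 320.   4.] [171. 234.]
pan_handle 0.64 [625. -58.  13.] [303. 182.]
pan_handle 0.58 [521. 161.   2.] [227. 218.]
pan_axis 0.77 [480. 324.   4.] [170. 232.]
pan_axis 0.65 [521. 158.   0.] [228. 218.]
pan_axis 0.42 [720. 266.  38.] [191. 148.]
cup 0.91 [721. 266.  36.] [191. 148.]
jar 0.7 [ 688. -265.   94.] [380. 152.]
bowl 0.97 [698. 402.  22.] [146. 157.]
weight 0.73 [359. 180.  29.] [218. 275.]
```

View pics/s0.png

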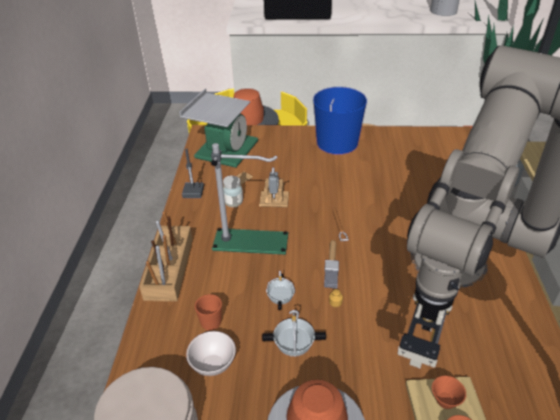

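View pics/t0.png

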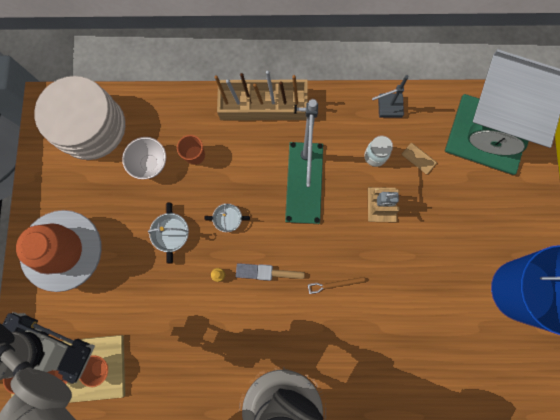

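Run:
```python
import pickle
from h import *
cs=pickle.load(open("c0.pkl","rb"))
t,s=cs["top"],cs["side"]
a=cv2.resize(t["img"][85:285,145:412,::-1],None,fx=2.99,fy=2.99,interpolation=cv2.INTER_CUBIC)
cv2.imwrite("pics/t1.png",a[:600,:800])
b=cv2.resize(s["img"][140:350,200:310,::-1],None,fx=2.85,fy=2.85,interpolation=cv2.INTER_CUBIC)
c=cv2.resize(s["img"][255:360,230:350,::-1],None,fx=4,fy=4,interpolation=cv2.INTER_CUBIC)
o=np.zeros((600,800,3),np.uint8);o[:b.shape[0],:b.shape[1]]=b;o[:c.shape[0],315:315+c.shape[1]]=c
cv2.imwrite("pics/s1.png",o)
```

```text
(no output)
```

View pics/t1.png

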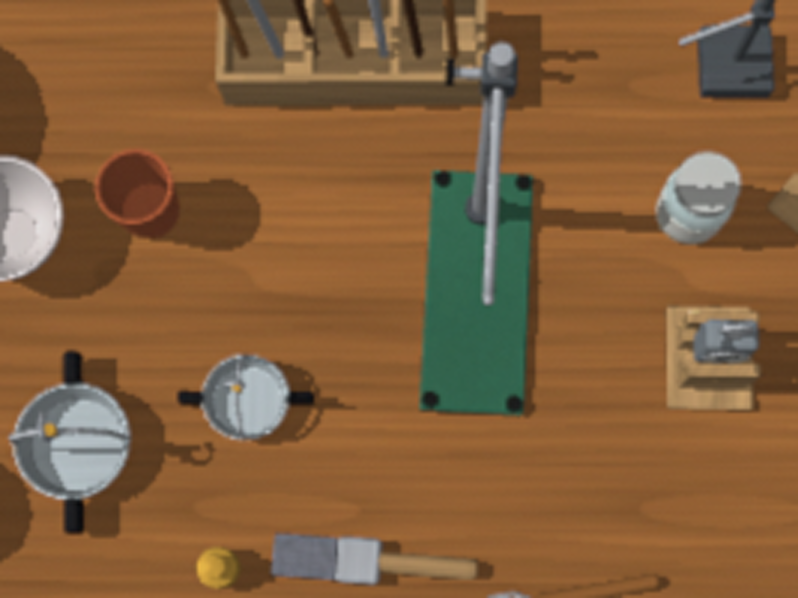

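View pics/s1.png

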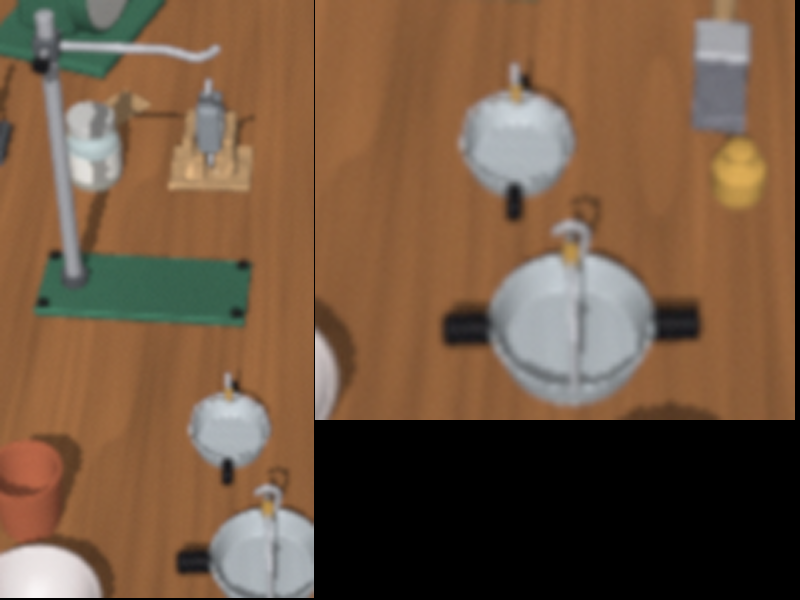

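Run:
```python
import pickle
from h import *
cs=pickle.load(open("c0.pkl","rb"));t,s=cs["top"],cs["side"]
T=lambda u,v:(u/2.99+145,v/2.99+85)
B=lambda u,v:(u/2.85+200,v/2.85+140)
C=lambda u,v:((u-315)/4+230,v/4+255)
def pl(c,p,z):
    o,d=ray(c,*p);return o+d*(z-o[2])/d[2]
print("base corners top",[pl(t,T(*p),12).round(0)[:2].tolist() for p in((432,172),(533,178),(523,412),(422,410))])
print("base side",[pl(s,B(*p),12).round(0)[:2].tolist() for p in((54,254),(250,262),(243,322),(38,316))])
for n,p,q in(("tip",(488,300),(217,48)),("postjoint",(500,62),(43,45)),("balring",(712,338),(208,84))):print(n,*tri(t,T(*p),s,B(*q)))
print("rest top z?",[pl(t,T(*p),8).round(0)[:2].tolist() for p in((667,308),(755,308),(668,408),(753,408))])
print("pan handles top z33",[pl(t,T(*p),33).round(0)[:2].tolist() for p in((73,352),(73,531),(73,388),(73,498))])
print("tri handles",[np.round(tri(t,T(*p),s,C(*q))[0],0) for p,q in(((73,370),(466,328)),((73,515),(677,322)))])
print("bail/hook",tri(t,T(50,430),s,C(570,250)))
```

```text
base corners top [[744.0, -18.0], [738.0, -117.0], [506.0, -104.0], [508.0, -8.0]]
base side [[736.0, -107.0], [506.0, -99.0], [511.0, -1.0], [740.0, -4.0]]
tip [534.36297612 -55.90613084 340.85785214] 0.35337079215706163
postjoint [712.90146069 -66.00390384 336.81125109] 4.896534583136525
balring [ 553.97196071 -255.57586428  149.88296205] 11.8612137463372
rest top z? [[608.0, -244.0], [608.0, -328.0], [511.0, -242.0], [511.0, -322.0]]
pan handles top z33 [[559.0, 322.0], [391.0, 314.0], [525.0, 321.0], [421.0, 315.0]]
tri handles [array([545., 325.,  20.]), array([406., 317.,  23.])]
bail/hook (array([475.52792688, 320.53299194, 100.86861998]), np.float64(1.1510631841688803))
```

```bash
python3 -m handwheel '[[[34,-48,5],[0,0,0.035]],[[34,-48,5],[0,0,0.035]],[[34,-48,5],[0,0,0.035]],[[34,-48,5],[0,0,0.035]],[[34,-48,5],[0,0,0.035]],[[32,-46,5],[0,0,0.035]],[[5,-44,5],[0,0,0.035]],[[5,-44,5],[0,0,0.035]],[[5,-44,5],[0,0,0.035]],[[5,-44,5],[0,0,0.035]],[[5,-44,5],[0,0,0.035]],[[5,-44,0],[0,0,0]]]' 0
python3 -m handwheel '[[[25,-43,0],[0,0,0]],[[25,-43,0],[0,0,0]],[[25,-43,0],[0,0,0]],[[25,-43,0],[0,0,0]],[[25,-43,0],[0,0,0]],[[0,0,0],[0,0,0]],[[0,0,0],[0,0,0]]]'
python3 - <<'E'
from h import *
import pickle
o=get_obs();print(o["tool_pos"],o["tcp_rot"])
c=capture("wrist");save(c,"w0.png");pickle.dump(c,open("w0.pkl","wb"))
print(c["fx"],c["cx"],c["cy"],np.round(c["cam_to_world"],3).tolist())
for t in("balance_grip","balance_ring","eye_bar","stand_tip","jar"):
    for r in spot_in(t,"wrist")[:2]:
        P=w(c,r["xyz"]);print(t,round(r["score"],2),P.round(0),np.round(px(c,P)))
E
```

```text
time: 2.7
tool_pos: [430.7, -65.5, 304.3]
tcp_rot: [-3.141, 0.001, 3.139]
contact_force: [0.6, 0.6, 0.2]
grip_width: 91.7
time: 3.58
tool_pos: [555.3, -278.6, 303.3]
tcp_rot: [3.141, -0.001, 3.139]
contact_force: [1.1, 0.4, 0.3]
grip_width: 91.4
[ 555.25036513 -278.56173468  303.28810044] [ 3.14057615e+00 -8.40510457e-04  3.13861485e+00]
321.17161765058836 281.16298665196604 210.8490259524903 [[0.004, -0.954, -0.301, 473.534], [1.0, 0.004, -0.0, -278.215], [0.001, -0.301, 0.954, 439.957], [0.0, 0.0, 0.0, 1.0]]
balance_grip 0.68 [ 554. -279.  107.] [281. 189.]
balance_ring 0.61 [ 555. -283.  111.] [277. 191.]
stand_tip 0.88 [591. -63.  15.] [438. 199.]
stand_tip 0.49 [ 554. -281.  109.] [278. 190.]
jar 0.92 [ 683. -269.   68.] [289. 279.]
```

View pics/w0.png

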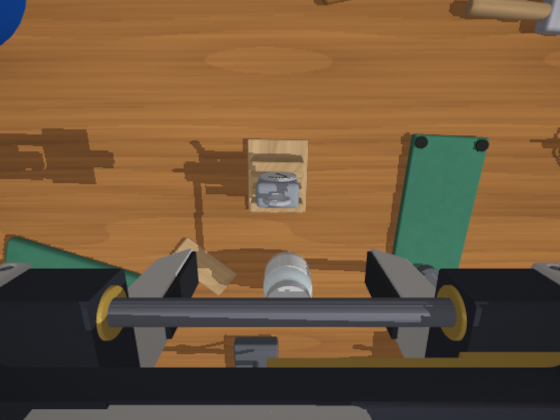

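Run:
```python
from h import *
import pickle
c=pickle.load(open("w0.pkl","rb"))
save(c,"w0c.png",(235,130,325,220),6.6)
def pl(p,z):
    o,d=ray(c,*p);return o+d*(z-o[2])/d[2]
for p in((256,190),(299,190)):print(pl(p,111).round(1))
# predicted pixels for centre guess
for P in([555,-279,111],[541,-279,111],[569,-279,111],[555,-279,141],[555,-289,126],[555,-269,126]):print(P,np.round(px(c,P),1),np.round((np.array(px(c,P))-[235,130])*6.6))
```

```text
[ 554.2 -304.5  111. ]
[ 554.4 -259.3  111. ]
[555, -279, 111] [280.2 190.7] [299. 400.]
[541, -279, 111] [280.2 177.6] [298. 314.]
[569, -279, 111] [280.3 203.4] [299. 485.]
[555, -279, 141] [280.2 198.1] [298. 450.]
[555, -289, 126] [270.3 194.3] [233. 424.]
[555, -269, 126] [290.1 194.2] [364. 424.]
```

View pics/w0c.png

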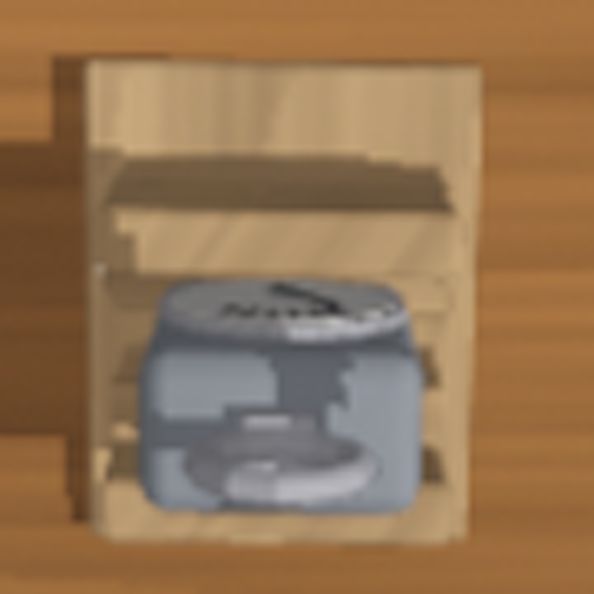

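```bash
python3 -m handwheel '[[[5,-3,-40],[0,0,0]],[[0,0,-40],[0,0,0]],[[0,0,-40],[0,0,0]],[[0,0,-30],[0,0,0]],[[0,0,-25],[0,0,0]],[[0,0,-14],[0,0,0]],[[0,0,-8],[0,0,0]],[[0,0,0],[0,0,0]],[[0,0,0],[0,0,0]]]' 0
python3 -m handwheel '[[[0,0,0],[0,0,0]],[[0,0,0],[0,0,0]],[[0,0,0],[0,0,0]],[[0,0,0],[0,0,0]],[[0,0,0],[0,0,0]],[[0,0,0],[0,0,0]],[[0,0,0],[0,0,0]],[[0,0,0],[0,0,0]]]' 1
```

```text
time: 5.0
tool_pos: [561.0, -282.2, 107.8]
tcp_rot: [-3.141, 0.001, 3.139]
contact_force: [0.6, 0.7, 1.1]
grip_width: 91.7
time: 6.0
tool_pos: [560.6, -282.4, 106.9]
tcp_rot: [-3.141, 0.001, 3.139]
contact_force: [0.1, -3.3, 0.2]
grip_width: 46.0
```

```bash
python3 -m handwheel '[[[0,0,15],[0,0,0]],[[0,0,30],[0,0,0]],[[0,0,40],[0,0,0]],[[0,15,40],[0,0,-0.01]],[[0,30,40],[0,0,-0.01]],[[0,30,40],[0,0,-0.01]],[[0,30,40],[0,0,-0.01]],[[0,25,30],[0,0,-0.005]],[[0,0,15],[0,0,0]],[[0,0,0],[0,0,0]],[[0,0,0],[0,0,0]]]' 1
python3 - <<'E'
from h import *
import pickle
o=get_obs();print(o["tool_pos"],o["tcp_rot"],o["contact_force"])
c=capture("wrist");pickle.dump(c,open("w1.pkl","wb"));d=capture("side");pickle.dump(d,open("s2.pkl","wb"))
for P in([534,-56,341],[555,-57,338]):print(px(c,P),px(d,P))
p=np.array(px(c,[534,-56,341])).astype(int);q=np.array(px(d,[534,-56,341])).astype(int)
x0,y0=max(0,min(420,p[0]-70)),max(0,p[1]-100);a=c["img"][y0:y0+200,x0:x0+140,::-1]
x1,y1=q[0]-60,q[1]-75;b=d["img"][y1:y1+150,x1:x1+120,::-1]
print("boxes",x0,y0,a.shape,x1,y1)
a=cv2.resize(a,None,fx=2.8,fy=2.8,interpolation=2);b=cv2.resize(b,None,fx=3.2,fy=3.2,interpolation=2)
O=np.zeros((600,800,3),np.uint8);O[:a.shape[0],:a.shape[1]]=a;O[:b.shape[0],400:400+b.shape[1]]=b
cv2.imwrite("pics/w1.png",O)
E
```

```text
time: 7.38
tool_pos: [560.0, -151.8, 395.6]
tcp_rot: [3.14, -0.002, 3.094]
contact_force: [0.3, -0.7, -4.8]
grip_width: 45.9
[ 560.01489821 -151.83653089  395.56529181] [ 3.14042181e+00 -2.48307543e-03  3.09366286e+00] [ 0.26279776 -0.72125282 -4.83173732]
(np.float64(433.88449889233397), np.float64(196.5748828206848)) (np.float64(276.3288103660214), np.float64(156.79957389063236))
(np.float64(427.1579551587405), np.float64(226.9252156716143)) (np.float64(268.989899947649), np.float64(157.40523687528287))
boxes 363 96 (200, 140, 3) 216 81
```

View pics/w1.png

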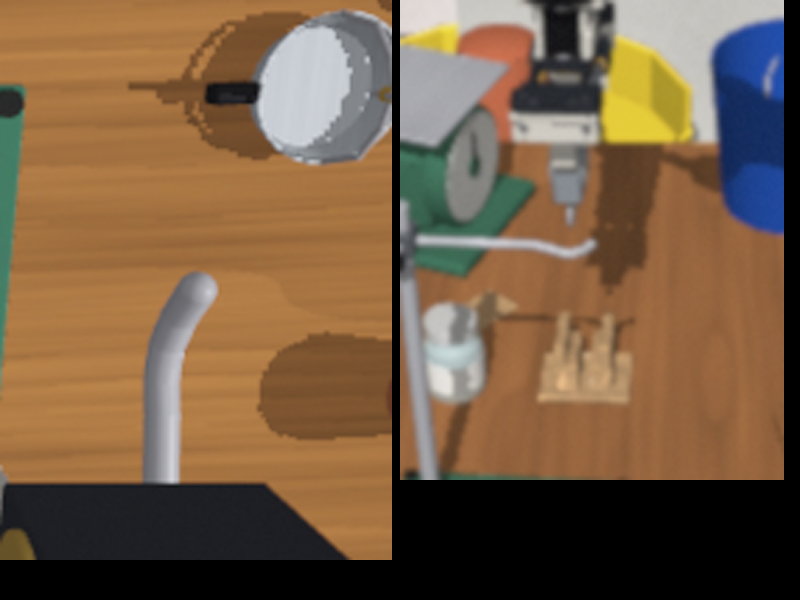

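```bash
python3 -m handwheel '[[[-20,0,0],[0,0,0]],[[-35,10,0],[0,0,0]],[[0,27,-20],[0,0,0]],[[0,30,-25],[0,0,0]],[[0,20,-20],[0,0,0]],[[0,10,-10],[0,0,0]],[[0,0,0],[0,0,0]],[[0,0,0],[0,0,0]],[[0,0,0],[0,0,0]]]' 1
python3 - <<'E'
from h import *
import pickle
o=get_obs();print(o["tool_pos"],o["tcp_rot"],o["contact_force"])
d=capture("side");pickle.dump(d,open("s3.pkl","wb"))
for P in([534.5,-55.3,341],np.array(o["tool_pos"])+[0,0,19.5],np.array(o["tool_pos"])+[0,0,34.5]):print((np.array(px(d,P))-[216,81])*6.6)
save(d,"s3.png",(216,81,336,171),6.6)
E
```

```text
time: 8.6
tool_pos: [505.8, -55.7, 322.4]
tcp_rot: [-3.141, 0.001, 3.093]
contact_force: [-0.2, 0.3, -5.5]
grip_width: 45.9
[505.83523726 -55.73493407 322.42782007] [-3.14118731e+00  1.34317738e-03  3.09283421e+00] [-0.2334449   0.27189172 -5.47106374]
[396.92609341 501.1967145 ]
[463.68728895 499.43825624]
[463.28536352 470.2887206 ]
```

View pics/s3.png

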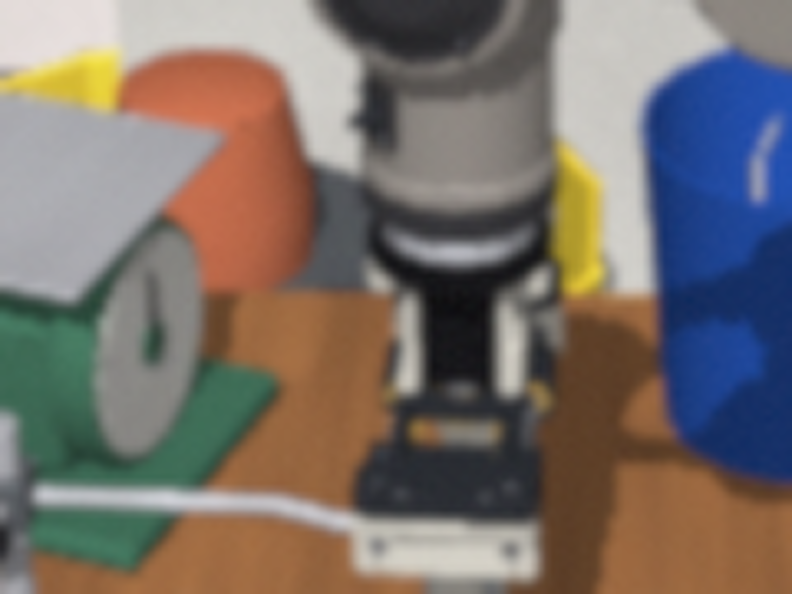

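```bash
python3 -m handwheel '[[[10,0,-0.5],[0,0,0]],[[8,0,-0.5],[0,0,0]],[[6,0,-0.5],[0,0,0]],[[5,0,-1],[0,0,0]],[[5,0,-2],[0,0,0]],[[0,0,0],[0,0,0]],[[0,0,0],[0,0,0]]]' 1
python3 -m handwheel '[[[4,-0.5,-2],[0,0,0]],[[4,0,-2],[0,0,0]],[[4,-0.5,-2],[0,0,0]],[[3,0,-1.5],[0,0,0]],[[0,0,0],[0,0,0]],[[0,0,0],[0,0,0]]]' 1
```

```text
time: 9.52
tool_pos: [539.4, -54.9, 317.2]
tcp_rot: [3.142, -0.0, 3.094]
contact_force: [-0.7, -0.1, -4.7]
grip_width: 45.9
time: 10.28
tool_pos: [554.5, -56.0, 309.8]
tcp_rot: [3.142, -0.0, 3.094]
contact_force: [-0.1, -0.4, -6.1]
grip_width: 45.6
```

```bash
python3 -m handwheel '[[[0.5,0,-1],[0,0,0]],[[0,0,-1],[0,0,0]],[[0,0,-1],[0,0,0]],[[0,0,-1],[0,0,0]],[[0,0,0],[0,0,0]],[[0,0,0],[0,0,0]]]' 1
python3 -m handwheel '[[[0,0,-0.5],[0,0,0]],[[0,0,-0.5],[0,0,0]],[[0,0,0],[0,0,0]],[[0,0,0],[0,0,0]]]' 1
```

```text
time: 11.02
tool_pos: [555.0, -56.0, 305.8]
tcp_rot: [3.141, 0.0, 3.094]
contact_force: [-0.0, 0.0, -5.4]
grip_width: 45.6
time: 11.52
tool_pos: [555.1, -56.0, 304.9]
tcp_rot: [3.142, 0.0, 3.094]
contact_force: [-0.9, 0.7, -4.4]
grip_width: 45.9
```

```bash
python3 -m handwheel '[[[0,0,-0.5],[0,0,0]],[[0,0,-0.5],[0,0,0]],[[0,0,0],[0,0,0]],[[0,0,0],[0,0,0]]]' 1
python3 -m handwheel '[[[0,0,-0.5],[0,0,0]],[[0,0,-0.5],[0,0,0]],[[0,0,0],[0,0,0]],[[0,0,0],[0,0,0]]]' 1
```

```text
time: 12.02
tool_pos: [555.2, -56.0, 304.5]
tcp_rot: [-3.141, 0.001, 3.094]
contact_force: [-2.0, 0.9, 6.4]
grip_width: 45.9
time: 12.52
tool_pos: [555.3, -56.0, 304.4]
tcp_rot: [-3.141, 0.003, 3.094]
contact_force: [-2.9, 2.0, 10.3]
grip_width: 45.6
```

```bash
python3 -m handwheel '[[[-1,0,0.5],[0,0,0]],[[-1,0,0.3],[0,0,0]],[[0,0,0],[0,0,0]],[[0,0,0],[0,0,0]]]' 1
python3 -m handwheel '[[[0,0,0],[0,0,0]],[[0,0,0],[0,0,0]],[[0,0,0],[0,0,0]],[[0,0,0],[0,0,0]],[[0,0,0],[0,0,0]],[[0,0,0],[0,0,0]]]' 0
python3 -m handwheel '[[[0,0,10],[0,0,0]],[[0,0,25],[0,0,0]],[[0,0,40],[0,0,0]],[[0,0,40],[0,0,0]],[[-30,10,10],[0,0,0]],[[-40,30,0],[0,0,0]],[[-30,50,0],[0,0,0]],[[0,50,0],[0,0,0]],[[0,50,-20],[0,0,0.02]],[[0,50,-40],[0,0,0.02]],[[0,50,-40],[0,0,0.02]],[[0,50,0],[0,0,0.02]]]' 0
python3 - <<'E'
from h import *
import pickle
o=get_obs();print(o["tool_pos"],o["tcp_rot"],o["contact_force"])
d=capture("side");pickle.dump(d,open("s4.pkl","wb"));c=capture("top");pickle.dump(c,open("t4.pkl","wb"))
for n,cc in(("side",d),("top",c)):
  for t in("balance_grip","balance_ring","eye_bar","pan_handle","pan_axis"):
    for r in spot_in(t,n)[:2]:
        P=w(cc,r["xyz"]);print(n,t,round(r["score"],2),P.round(0),np.round(px(cc,P)))
save(d,"s4.png",(200,130,310,210),7)
E
```

```text
time: 13.02
tool_pos: [554.1, -56.3, 304.4]
tcp_rot: [-3.141, 0.004, 3.094]
contact_force: [4.4, -0.1, 5.8]
grip_width: 45.9
time: 13.78
tool_pos: [553.0, -56.0, 303.5]
tcp_rot: [3.142, -0.0, 3.094]
contact_force: [-0.3, -0.7, 0.3]
grip_width: 91.5
time: 15.28
tool_pos: [451.7, 282.7, 328.1]
tcp_rot: [-3.14, -0.005, -3.109]
contact_force: [0.7, -0.1, 0.9]
grip_width: 92.4
[451.67474137 282.69967177 328.05686684] [-3.13951865 -0.00484012 -3.10877912] [ 0.66850525 -0.05658264  0.8605666 ]
side balance_grip 0.88 [554. -38. 290.] [270. 175.]
side balance_ring 0.75 [473. 321.  13.] [295. 338.]
side balance_ring 0.63 [556. -39. 292.] [269. 174.]
side eye_bar 0.34 [554. -37. 288.] [270. 176.]
side pan_handle 0.81 [521. 161.   7.] [280. 293.]
side pan_handle 0.63 [472. 317.  16.] [295. 336.]
side pan_axis 0.97 [478. 319.  16.] [293. 337.]
side pan_axis 0.8 [519. 156.   8.] [281. 292.]
top balance_grip 0.7 [543. -55. 308.] [307. 185.]
top balance_ring 0.63 [544. -52. 306.] [306. 185.]
top pan_handle 0.62 [447. 320.   3.] [171. 243.]
top pan_handle 0.57 [519. 162.   1.] [227. 219.]
top pan_axis 0.81 [521. 157.  -2.] [229. 218.]
top pan_axis 0.8 [452. 319.   5.] [171. 242.]
```

View pics/s4.png

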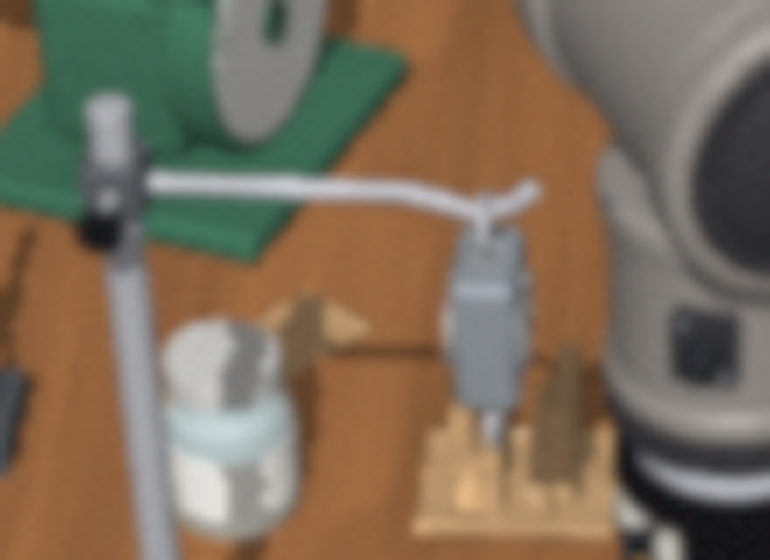

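Run:
```python
from h import *
import pickle
c=capture("wrist");pickle.dump(c,open("w5.pkl","wb"))
for t in("pan_handle","pan_axis"):
    for r in spot_in(t,"wrist")[:3]:
        P=w(c,r["xyz"]);print(t,round(r["score"],2),P.round(0),np.round(px(c,P)))
p=np.array(px(c,[440,318,33])).astype(int);x0,y0=p[0]-75,max(0,p[1]-90);print(p,x0,y0)
save(c,"w5.png",(x0,y0,x0+150,y0+180),3.3)
def pl(p,z):
    o,d=ray(c,*p);return o+d*(z-o[2])/d[2]
dk=(c["img"].max(2)<45).astype(np.uint8);n,l,s,ce=cv2.connectedComponentsWithStats(dk)
for i in range(1,n):
    if 60<s[i,4]<3000: print(s[i],ce[i].round(1),pl(ce[i],33).round(1), (np.r_[s[i,:2]]-[x0,y0])*3.3)
```

```text
pan_handle 0.95 [476. 321.   8.] [308. 185.]
pan_axis 0.86 [515. 161.   5.] [200. 207.]
pan_axis 0.61 [472. 323.   4.] [309. 182.]
[308 163] 233 73
[303 125  11  25 248] [307.9 136.7] [405.2 315.2  33. ] [231.  171.6]
[ 18 199  11   9  81] [ 23.  202.8] [508.  -80.3  33. ] [-709.5  415.8]
[ 73 203  11   9  77] [ 78.1 207.1] [512.1  -3.8  33. ] [-528.  429.]
[152 206  16  10 131] [159.7 210.4] [513.5 110.9  33. ] [-267.3  438.9]
[224 209  17   9 135] [232.2 212.7] [513.9 213.6  33. ] [-29.7 448.8]
[304 225  10  20 188] [308.5 234.7] [544.2 323.9  33. ] [234.3 501.6]
[164 252  34  46 827] [184.2 279.8] [623.5 139.   33. ] [-227.7  590.7]
[365 252  34  46 849] [377.8 280. ] [615.  433.6  33. ] [435.6 590.7]
[166 327  11  11  88] [169.9 331.3] [717.7 110.3  33. ] [-221.1  838.2]
[387 327  11  11  84] [392.5 331.3] [707.  468.4  33. ] [508.2 838.2]
```

View pics/w5.png

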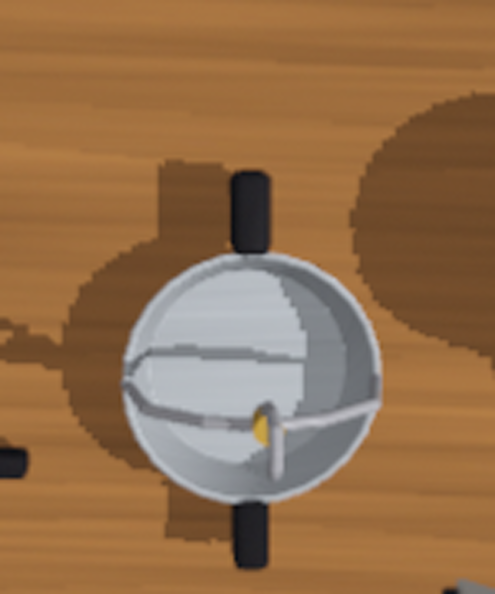

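```bash
python3 -m handwheel '[[[12,18,-20],[0,0,0.015]],[[11,18,-30],[0,0,0.015]],[[0,1,-40],[0,0,0]],[[0,0,-40],[0,0,0]],[[0,0,-15],[0,0,0]],[[0,0,-6],[0,0,0]],[[0,0,0],[0,0,0]],[[0,0,0],[0,0,0]],[[0,0,0],[0,0,0]],[[0,0,0],[0,0,0]]]' 1
python3 -m handwheel '[[[0,0,-1],[0,0,0]],[[0,0,-1],[0,0,0]],[[0,0,-1],[0,0,0]],[[0,0,-1],[0,0,0]],[[0,0,0],[0,0,0]],[[0,0,0],[0,0,0]]]' 1
```

```text
time: 17.27
tool_pos: [476.2, 318.7, 180.0]
tcp_rot: [3.141, 0.001, -3.079]
contact_force: [0.5, -0.7, 0.1]
grip_width: 0.6
time: 18.02
tool_pos: [476.0, 318.7, 175.5]
tcp_rot: [3.141, 0.0, -3.079]
contact_force: [-0.0, -0.9, -0.3]
grip_width: 0.1
```

```bash
python3 -m handwheel '[[[0,0,-5],[0,0,0]],[[0,0,-4],[0,0,0]],[[0,0,-1],[0,0,0]],[[0,0,0],[0,0,0]]]' 1
for i in 1; do python3 -m handwheel '[[[0,0,-1],[0,0,0]],[[0,0,-1],[0,0,0]],[[0,0,0],[0,0,0]]]' 1; done
python3 -m handwheel '[[[0,0,-1],[0,0,0]],[[0,0,-1],[0,0,0]],[[0,0,0],[0,0,0]]]' 1
```

```text
time: 18.52
tool_pos: [476.0, 318.6, 165.3]
tcp_rot: [3.142, -0.0, -3.079]
contact_force: [0.5, 0.4, -0.0]
grip_width: 0.8
time: 18.9
tool_pos: [476.0, 318.6, 163.4]
tcp_rot: [3.142, -0.0, -3.079]
contact_force: [-0.8, -0.1, -0.5]
grip_width: 0.3
time: 19.27
tool_pos: [475.9, 318.6, 161.3]
tcp_rot: [3.142, -0.0, -3.079]
contact_force: [-0.4, 0.8, -0.9]
grip_width: 0.6
```

```bash
python3 -m handwheel '[[[0,0,-1],[0,0,0]],[[0,0,-1],[0,0,0]],[[0,0,0],[0,0,0]]]' 1
python3 -m handwheel '[[[0,0,-1],[0,0,0]],[[0,0,0],[0,0,0]]]' 1
```

```text
time: 19.65
tool_pos: [476.0, 318.6, 159.3]
tcp_rot: [-3.142, -0.0, -3.079]
contact_force: [-0.5, 1.1, -0.5]
grip_width: 0.4
time: 19.9
tool_pos: [476.0, 318.6, 158.4]
tcp_rot: [3.142, -0.0, -3.079]
contact_force: [-0.6, -0.1, 0.4]
grip_width: 0.5
```

```bash
python3 -m handwheel '[[[0,0,-1],[0,0,0]],[[0,0,0],[0,0,0]]]' 1
python3 -m handwheel '[[[0,0,-1],[0,0,0]],[[0,0,0],[0,0,0]]]' 1
```

```text
time: 20.15
tool_pos: [476.0, 318.6, 157.4]
tcp_rot: [3.142, -0.0, -3.079]
contact_force: [0.0, 0.9, -0.6]
grip_width: 0.6
time: 20.4
tool_pos: [476.0, 318.6, 156.3]
tcp_rot: [-3.142, -0.0, -3.079]
contact_force: [-0.4, 0.4, -0.4]
grip_width: 0.6
```

```bash
python3 -m handwheel '[[[0,0,-1],[0,0,0]],[[0,0,0],[0,0,0]]]' 1
python3 -m handwheel '[[[0,0,-1],[0,0,0]],[[0,0,0],[0,0,0]]]' 1
```

```text
time: 20.65
tool_pos: [476.0, 318.6, 155.3]
tcp_rot: [3.142, -0.0, -3.079]
contact_force: [0.7, -0.6, -0.1]
grip_width: 0.3
time: 20.9
tool_pos: [476.0, 318.6, 154.4]
tcp_rot: [3.142, -0.0, -3.079]
contact_force: [0.6, -0.0, -0.2]
grip_width: 0.2
```

```bash
python3 -m handwheel '[[[0,0,-1],[0,0,0]],[[0,0,0],[0,0,0]]]' 1
```

```text
time: 21.15
tool_pos: [476.1, 318.7, 153.7]
tcp_rot: [3.141, 0.0, -3.079]
contact_force: [-0.0, -0.0, 1.1]
grip_width: 1.0
```

```bash
python3 -m handwheel '[[[0,0,-0.5],[0,0,0]],[[0,0,0],[0,0,0]]]' 1
```

```text
time: 21.4
tool_pos: [476.2, 318.7, 153.4]
tcp_rot: [3.141, 0.001, -3.079]
contact_force: [-1.6, -0.6, 4.8]
grip_width: 0.3
```

```bash
python3 -m handwheel '[[[0,0,-0.5],[0,0,0]],[[0,0,0],[0,0,0]]]' 1
```

```text
time: 21.65
tool_pos: [476.2, 318.7, 153.3]
tcp_rot: [3.141, 0.001, -3.079]
contact_force: [-1.4, -0.9, 7.1]
grip_width: 0.4
```

```bash
python3 -m handwheel '[[[0,0,20],[0,0,0]],[[-37,-2,10],[0.008,-0.13,0]],[[-40,-2,-20],[0.008,-0.13,0]],[[0,0,-40],[0,0,0]],[[0,0,-35],[0,0,0]],[[0,0,-30],[0,0,0]],[[0,0,-15],[0,0,0]],[[0,0,0],[0,0,0]],[[0,0,0],[0,0,0]],[[0,0,0],[0,0,0]]]' 0
```

```text
time: 22.9
tool_pos: [399.5, 314.9, 43.3]
tcp_rot: [3.141, 0.262, -3.08]
contact_force: [-0.5, -0.5, -0.0]
grip_width: 91.2
```

```bash
python3 -m handwheel '[[[0,0,-8],[0,0,0]],[[0,0,-6],[0,0,0]],[[0,0,-1],[0,0,0]],[[0,0,0],[0,0,0]],[[0,0,0],[0,0,0]]]' 0
python3 -m handwheel '[[[0,0,0],[0,0,0]],[[0,0,0],[0,0,0]],[[0,0,0],[0,0,0]],[[0,0,0],[0,0,0]],[[0,0,0],[0,0,0]],[[0,0,0],[0,0,0]],[[0,0,0],[0,0,0]],[[0,0,0],[0,0,0]],[[0,0,0],[0,0,0]],[[0,0,0],[0,0,0]]]' 1
python3 -m handwheel '[[[0,0,5],[0,0,0]],[[0,0,5],[0,0,0]],[[0,0,10],[0,0,0]],[[0,0,0],[0,0,0]],[[0,0,0],[0,0,0]],[[0,0,0],[0,0,0]]]' 1
python3 - <<'E'
from h import *
o=get_obs();print(o["tool_pos"],o["contact_force"],o["moment"])
E
```

```text
time: 23.52
tool_pos: [399.1, 314.7, 27.5]
tcp_rot: [-3.142, 0.261, -3.079]
contact_force: [-0.6, -0.1, 0.6]
grip_width: 91.9
time: 24.78
tool_pos: [399.0, 314.7, 27.5]
tcp_rot: [-3.142, 0.261, -3.079]
contact_force: [0.0, 0.6, -0.6]
grip_width: 16.0
time: 25.52
tool_pos: [398.8, 314.5, 47.3]
tcp_rot: [-3.141, 0.26, -3.079]
contact_force: [0.1, -0.3, -2.0]
grip_width: 16.0
[398.84694189 314.5195717   47.25390385] [ 0.08769715 -0.32286739 -1.95657624] [ 0.01077255  0.50577376 -0.03274666]
```

```bash
python3 -m handwheel '[[[0,0,15],[0,0,0]],[[0,0,30],[0,0,0]],[[0,0,35],[0,0,0]],[[0,0,30],[0,0,0]],[[0,-10,15],[0,0,0]],[[0,-20,8],[0,0,0]],[[0,-35,0],[0,0,0]],[[0,-40,0],[0,0,0]],[[0,-40,0],[0,0,0]],[[0,-40,0],[0,0,0]],[[0,-40,0],[0,0,0]],[[0,-35,0],[0,0,-0.02]]]' 1
python3 -m handwheel '[[[5,-35,0],[0,0,-0.02]],[[8,-30,-5],[0,0,-0.02]],[[8,-22,-10],[0,0,-0.02]],[[7,-13,-15],[0,0,-0.0275]],[[2,-6.5,-15],[0,0,0]],[[0,0,-8],[0,0,0]],[[0,0,-3],[0,0,0]],[[0,0,0],[0,0,0]],[[0,0,0],[0,0,0]],[[0,0,0],[0,0,0]],[[0,0,0],[0,0,0]]]' 1
python3 - <<'E'
from h import *
import pickle
o=get_obs();T=np.array(o["tool_pos"]);print(T,o["tcp_rot"],o["contact_force"],o["moment"])
d=capture("side");pickle.dump(d,open("s6.pkl","wb"));c=capture("top");pickle.dump(c,open("t6.pkl","wb"))
ax=T+[75.8,-3.2,0];cu=lambda P:((np.array(px(d,P))-[225,140])*7).round(0)
print("archtop",cu(ax+[0,0,104.2]),"archunder",cu(ax+[0,0,99.2]),"far handle c",cu(ax+[72,-3,-5.5]),"near",cu(ax+[-72,3,-5.5]))
for x in(552,556):print("eyebar",x,cu([x,-56.5,212.3]),"case bottom",cu([x,-56.5,242.8]),"ring",cu([x,-56.5,324]))
save(d,"s6.png",(225,140,335,225),7)
E
```

```text
time: 27.02
tool_pos: [397.9, 52.9, 179.7]
tcp_rot: [-3.141, 0.259, -3.1]
contact_force: [0.9, 0.4, -2.3]
grip_width: 16.0
time: 28.4
tool_pos: [429.1, -51.8, 124.7]
tcp_rot: [-3.141, 0.261, 3.097]
contact_force: [-0.7, -0.7, -2.1]
grip_width: 15.9
[429.11976385 -51.7976795  124.69609036] [-3.14131295  0.26103089  3.09655836] [-0.68267115 -0.70760875 -2.05642751] [ 0.03074399  0.46654639 -0.00181413]
archtop [434. 338.] archunder [434. 348.] far handle c [275. 526.] near [599. 540.]
eyebar 552 [325. 365.] case bottom [322. 309.] ring [316. 151.]
eyebar 556 [315. 365.] case bottom [313. 309.] ring [307. 151.]
```

View pics/s6.png

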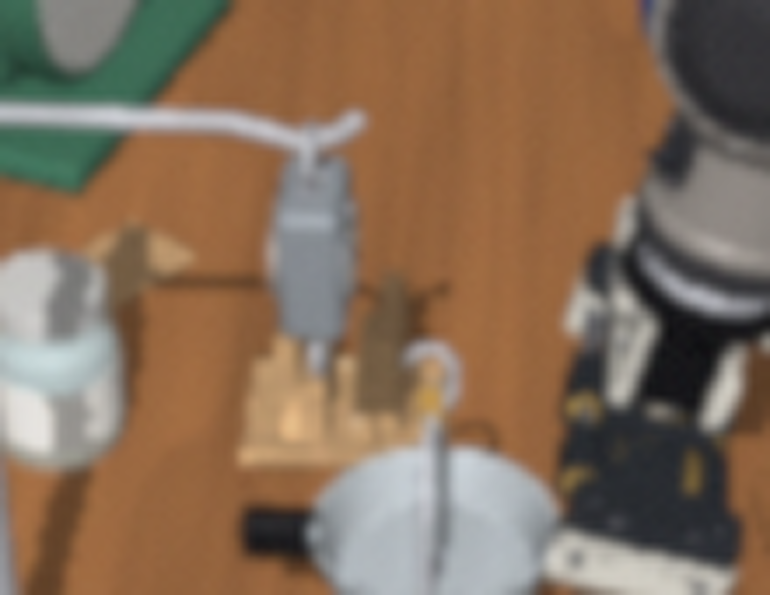

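Run:
```python
from h import *
import pickle
d=pickle.load(open("s6.pkl","rb"));g=d["img"].astype(int)
for c in(285,286,287,288):print(c,g[184:202,c,2].tolist())
print("eye")
for c in(269,270,271,272):print(c,g[184:200,c,2].tolist())
```

```text
285 [43, 48, 46, 48, 93, 154, 154, 120, 101, 97, 92, 89, 84, 85, 93, 116, 135, 146]
286 [53, 56, 55, 57, 101, 156, 151, 117, 109, 111, 108, 96, 83, 82, 100, 136, 157, 160]
287 [59, 61, 61, 64, 100, 157, 159, 132, 118, 114, 114, 106, 98, 97, 103, 121, 138, 136]
288 [62, 64, 63, 64, 90, 139, 159, 156, 136, 123, 125, 132, 136, 130, 108, 92, 95, 97]
eye
269 [142, 141, 141, 135, 129, 147, 156, 149, 136, 120, 111, 113, 114, 112, 114, 116]
270 [142, 143, 142, 138, 137, 157, 164, 156, 139, 121, 112, 113, 111, 108, 111, 112]
271 [142, 142, 143, 137, 126, 125, 125, 120, 107, 98, 91, 93, 93, 93, 96, 97]
272 [136, 136, 136, 129, 108, 88, 83, 87, 84, 78, 76, 76, 79, 88, 94, 94]
```

```bash
python3 -m handwheel '[[[8,0,0.5],[0,0,0]],[[8,-0.5,0],[0,0,0]],[[7,-0.5,0],[0,0,0]],[[5,0,0],[0,0,0]],[[4,0,0],[0,0,0]],[[0,0,0],[0,0,0]],[[0,0,0],[0,0,0]]]' 1
python3 -m handwheel '[[[4,-0.5,0],[0,0,0]],[[4,0,0],[0,0,0]],[[4,-0.5,0],[0,0,0]],[[4,0,0],[0,0,0]],[[0,0,0],[0,0,0]],[[0,0,0],[0,0,0]]]' 1
python3 - <<'E'
from h import *
import pickle
o=get_obs();T=np.array(o["tool_pos"]);print(T,o["contact_force"],o["moment"])
d=capture("side");pickle.dump(d,open("s7.pkl","wb"))
save(d,"s7.png",(235,140,310,205),9)
print(((np.array(px(d,T+[77.4,-3.2,102.7]))-[235,140])*9).round(0),((np.array(px(d,[555,-56.5,212.3]))-[235,140])*9).round())
E
```

```text
time: 29.38
tool_pos: [460.8, -52.8, 124.9]
tcp_rot: [-3.142, 0.26, 3.096]
contact_force: [-0.0, -0.2, -2.4]
grip_width: 15.9
time: 30.12
tool_pos: [476.9, -53.8, 124.9]
tcp_rot: [-3.142, 0.26, 3.096]
contact_force: [-0.1, -0.5, -1.8]
grip_width: 15.7
[476.86365293 -53.76743028 124.85193233] [-0.10544262 -0.47674022 -1.80547075] [ 0.02906024  0.4591772  -0.01279627]
[319. 433.] [318. 470.]
```

View pics/s7.png

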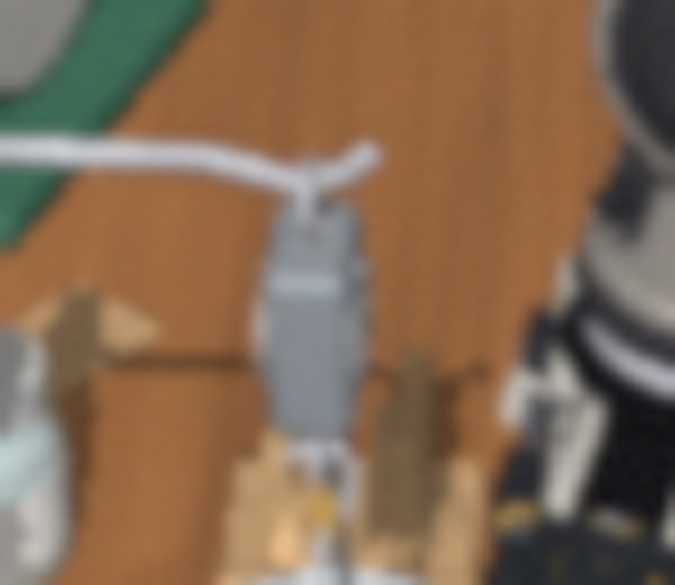

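```bash
cat > f.py <<'E'
from h import *
F=[]
for i in range(5):
    capture("side");o=get_obs();F.append([*o["contact_force"],o["moment"][1],o["tool_pos"][2]])
print(np.mean(F,0).round(3))
E
python3 f.py
python3 -m handwheel '[[[0.5,0,-2],[0,0,0]],[[0.3,0,-2],[0,0,0]],[[0,0,-1],[0,0,0]],[[0,0,-1],[0,0,0]],[[0,0,0],[0,0,0]],[[0,0,0],[0,0,0]]]' 1; python3 f.py
```

```text
[-1.03000e-01 -1.26000e-01 -2.23200e+00  4.32000e-01  1.24944e+02]
time: 31.18
tool_pos: [477.8, -53.9, 119.0]
tcp_rot: [-3.141, 0.261, 3.096]
contact_force: [0.2, 0.7, -2.4]
grip_width: 15.9
[ -0.124   0.377  -2.095   0.415 119.004]
```

```bash
python3 -m handwheel '[[[0,0,-0.5],[0,0,0]],[[0,0,-0.5],[0,0,0]],[[0,0,-0.5],[0,0,0]],[[0,0,0],[0,0,0]]]' 1 | sed -n 2p; python3 f.py
```

```text
tool_pos: [477.8, -53.8, 117.4]
[ 3.62000e-01  1.50000e-02 -2.04400e+00  4.49000e-01  1.17456e+02]
```

```bash
python3 -m handwheel '[[[0,0,-0.4],[0,0,0]],[[0,0,-0.4],[0,0,0]],[[0,0,0],[0,0,0]]]' 1| sed -n 2p; python3 f.py
```

```text
tool_pos: [477.8, -53.9, 116.6]
[  0.137   0.189  -2.592   0.412 116.647]
```

```bash
python3 -m handwheel '[[[0,0,-0.4],[0,0,0]],[[0,0,-0.4],[0,0,0]],[[0,0,0],[0,0,0]]]' 1| sed -n 2p; python3 f.py
```

```text
tool_pos: [477.8, -53.8, 115.8]
[-9.60000e-02 -4.40000e-02 -2.29400e+00  4.07000e-01  1.15844e+02]
```

```bash
python3 -m handwheel '[[[0,0,-0.4],[0,0,0]],[[0,0,0],[0,0,0]]]' 1| sed -n 2p; python3 f.py
```

```text
tool_pos: [477.8, -53.9, 115.4]
[ 6.10000e-02  4.89000e-01 -1.94100e+00  4.36000e-01  1.15444e+02]
```

```bash
python3 -m handwheel '[[[0,0,-0.4],[0,0,0]],[[0,0,0],[0,0,0]]]' 1| sed -n 2p; python3 f.py
```

```text
tool_pos: [477.8, -53.8, 115.0]
[ 3.60000e-02 -1.07000e-01 -2.43200e+00  4.11000e-01  1.15042e+02]
```

```bash
python3 -m handwheel '[[[0,0,-0.4],[0,0,0]],[[0,0,0],[0,0,0]]]' 1| sed -n 2p; python3 f.py
```

```text
tool_pos: [477.9, -53.9, 114.7]
[ 7.20000e-02 -1.17000e-01 -1.27800e+00  3.51000e-01  1.14714e+02]
```

```bash
python3 -m handwheel '[[[0,0,-0.4],[0,0,0]],[[0,0,0],[0,0,0]]]' 1| sed -n 2p; python3 f.py
```

```text
tool_pos: [477.9, -53.9, 114.3]
[ 4.00000e-03  1.00000e-01 -5.25000e-01  2.48000e-01  1.14325e+02]
```

```bash
python3 -m handwheel '[[[0,0,-0.3],[0,0,0]],[[0,0,0],[0,0,0]]]' 1| sed -n 2p; python3 f.py
```

```text
tool_pos: [477.9, -53.9, 114.0]
[ -0.154  -0.119  -0.568   0.165 114.016]
```

```bash
python3 -m handwheel '[[[0,0,-0.3],[0,0,0]],[[0,0,0],[0,0,0]]]' 1| sed -n 2p; python3 f.py
```

```text
tool_pos: [477.9, -53.9, 113.7]
[-3.22000e-01  4.30000e-02  9.40000e-01  1.15000e-01  1.13718e+02]
```

```bash
python3 -m handwheel '[[[0,0,-0.2],[0,0,0]],[[0,0,0],[0,0,0]]]' 1| sed -n 2p; python3 f.py
```

```text
tool_pos: [477.9, -53.9, 113.5]
[-4.53000e-01 -1.91000e-01  1.48100e+00  4.10000e-02  1.13501e+02]
```

```bash
python3 -m handwheel '[[[0,0,0.2],[0,0,0]],[[0,0,0],[0,0,0]]]' 1| sed -n 2p; python3 f.py
python3 -m handwheel '[[[0,0,0],[0,0,0]],[[0,0,0],[0,0,0]],[[0,0,0],[0,0,0]],[[0,0,0],[0,0,0]],[[0,0,0],[0,0,0]],[[0,0,0],[0,0,0]],[[0,0,0],[0,0,0]],[[0,0,0],[0,0,0]]]' 0; python3 f.py
```

```text
tool_pos: [477.8, -53.8, 113.7]
[3.40000e-02 1.83000e-01 1.14000e+00 3.40000e-02 1.13633e+02]
time: 38.42
tool_pos: [477.8, -53.9, 113.6]
tcp_rot: [-3.142, 0.26, 3.096]
contact_force: [-0.2, 0.4, -0.5]
grip_width: 89.7
[1.40000e-02 5.10000e-02 3.02000e-01 1.77000e-01 1.13658e+02]
```

```bash
python3 -m handwheel '[[[-8,0,0],[0,0,0]],[[-15,0,0],[0,0,0]],[[-20,0,5],[0,0,0]],[[-20,0,15],[0,0,0]],[[-15,0,20],[0,0,0]],[[0,30,30],[0,0,0]],[[0,40,30],[0,0,0]],[[0,40,20],[0,0,0]],[[0,40,0],[0,0,0]],[[0,40,0],[0,0,0]],[[0,0,0],[0,0,0]],[[0,0,0],[0,0,0]]]' 0
cat > g.py <<'E'
from h import *
import pickle
for k in range(2):
  for n in("side","top"):
    d=capture(n);pickle.dump(d,open(f"z{n}{k}.pkl","wb"))
    for t in("balance_grip","pan_handle","pan_axis"):
      for r in spot_in(t,n)[:2]:
        P=w(d,r["xyz"]);print(n,t,round(r["score"],2),P.round(0),np.round(px(d,P)))
  A=d["img"]
a,b=[pickle.load(open(f"zside{k}.pkl","rb"))["img"].astype(int) for k in(0,1)]
D=np.abs(a-b).max(2)[120:280,200:340];print("diff",D.max(),(D>25).sum())
s7=pickle.load(open("s0.pkl","rb"))["img"] if 0 else None
E
python3 g.py
```

```text
time: 40.17
tool_pos: [399.0, 135.7, 233.3]
tcp_rot: [-3.141, 0.26, 3.097]
contact_force: [0.0, 0.1, -0.5]
grip_width: 92.0
side balance_grip 0.84 [556. -37. 291.] [269. 175.]
side pan_handle 0.96 [551. -62. 101.] [273. 219.]
side pan_handle 0.87 [521. 157.   9.] [280. 292.]
side pan_axis 0.84 [523. 154.   6.] [279. 292.]
side pan_axis 0.55 [556. -60. 107.] [271. 218.]
top balance_grip 0.86 [547. -59. 303.] [309. 184.]
top balance_grip 0.68 [718. 267.  35.] [191. 149.]
top pan_handle 0.71 [546. -56.  88.] [304. 204.]
top pan_handle 0.58 [520. 160.   2.] [228. 218.]
top pan_axis 0.78 [521. 161.  -3.] [227. 218.]
top pan_axis 0.71 [548. -55.  92.] [304. 202.]
side balance_grip 0.71 [555. -36. 287.] [269. 176.]
side pan_handle 0.72 [554. -62. 104.] [272. 218.]
side pan_handle 0.63 [524. 157.   6.] [279. 293.]
side pan_axis 0.9 [558. -58. 106.] [271. 218.]
side pan_axis 0.66 [520. 155.   7.] [280. 292.]
top balance_grip 0.85 [541. -55. 307.] [307. 186.]
top pan_handle 0.75 [547. -54.  90.] [303. 203.]
top pan_handle 0.56 [524. 163.   3.] [227. 217.]
top pan_axis 0.92 [519. 158.  -0.] [228. 219.]
top pan_axis 0.74 [550. -54.  90.] [303. 202.]
diff 36 16
```

```bash
python3 -m handwheel '[[[0,0,0],[0,0,0]],[[0,0,0],[0,0,0]],[[0,0,0],[0,0,0]],[[0,0,0],[0,0,0]],[[0,0,0],[0,0,0]],[[0,0,0],[0,0,0]],[[0,0,0],[0,0,0]],[[0,0,0],[0,0,0]],[[0,0,0],[0,0,0]],[[0,0,0],[0,0,0]],[[0,0,0],[0,0,0]],[[0,0,0],[0,0,0]]]' 0 | head -1
python3 -m handwheel '[[[0,0,0],[0,0,0]],[[0,0,0],[0,0,0]],[[0,0,0],[0,0,0]],[[0,0,0],[0,0,0]],[[0,0,0],[0,0,0]],[[0,0,0],[0,0,0]],[[0,0,0],[0,0,0]],[[0,0,0],[0,0,0]],[[0,0,0],[0,0,0]],[[0,0,0],[0,0,0]],[[0,0,0],[0,0,0]],[[0,0,0],[0,0,0]]]' 0 | head -1
python3 - <<'E'
from h import *
import pickle
I=[]
for k in range(6):
    d=capture("side");I.append(d["img"].astype(int)[120:280,200:340]);[capture("top") for _ in range(2)]
for i in range(1,6):
    D=np.abs(I[i]-I[i-1]).max(2);print(D.max(),(D>20).sum())
c0=pickle.load(open("c0.pkl","rb"));top=capture("top")
for t in("cup","jar","bowl","weight","brush","trimmer","rib"):
    r=spot_in(t,"top");print(t,[ (w(top,q["xyz"]).round(0).tolist(),round(q["score"],2)) for q in r[:2]])
D=(np.abs(top["img"].astype(int)-c0["top"]["img"]).max(2)>50).astype(np.uint8)
n,l,s,ce=cv2.connectedComponentsWithStats(D)
for i in range(1,n):
    if s[i,4]>25:print(s[i])
E
```

```text
time: 42.48
time: 43.98
6 0
9 0
7 0
7 0
7 0
cup [([717.0, 267.0, 36.0], 0.93)]
jar [([693.0, -265.0, 94.0], 0.76), ([720.0, 269.0, 37.0], 0.37)]
bowl [([698.0, 404.0, 21.0], 0.94)]
weight []
brush [([359.0, 23.0, 20.0], 0.68)]
trimmer [([339.0, -151.0, 14.0], 0.81)]
rib [([698.0, -394.0, 5.0], 0.9), ([545.0, -55.0, 306.0], 0.69)]
[ 283  175   77   57 1437]
[327 192  20   5  46]
[377 192  21  13 186]
[399 201  19   8  87]
[  148   202   114   218 13958]
[421 203   6   8  36]
[372 204  25   7  90]
[325 210  37   9 116]
[336 223  18   4  44]
[335 229  11   7  53]
[293 258  93  17 601]
[293 273   9   4  30]
[ 348  284  131   52 2237]
[   0  313   95  107 5647]
[ 238  320  243   99 7557]
[460 344  31   7  99]
[419 352  75  11 421]
[449 366  53   5 118]
[453 380  62   8 241]
[489 387  36   8 132]
[296 404  18  16 123]
[544 412  16   7  51]
```

```bash
python3 -c "
from plant import bot;print(bot.close_job())"
```

```text
the job is handed in; nothing more can be done
None
```

The balance is hanging by its ring on the stand's hook, and the larger pan is hanging by its hook in the eye under it. I handed the job in at about 44 s on the clock.

**How it went:** I touched the top of the pan's hook with closed fingers first. That put the arch's underside at about 127 mm, against the nominal 130 mm. The hook went through the eye without touching. It then met the eye within half a millimetre of the expected height.

**Load on the eye:** I lowered the pan in steps of 0.2 to 0.4 mm until the wrist force showed its weight had passed to the eye. By that reading the load peaked at roughly 3.5 to 4 N, under the 5 N limit, and was about 3.4 N when I let go. The wrist force is noisy by about 0.5 N. I did not read the needle on the dial.

**Last checks:**
- **Hanging:** with the arm clear, the cameras placed the balance and pan where they should hang. Six pictures taken over about a second showed no movement.
- **Bystanders:** the cup, jar and bowl were found where they stood at the start. The brush, trimmer and rib were also found, but I had no starting positions measured for them.
- **Not confirmed:** the brass weight was not found in the last top picture, probably because the arm was hiding it, so its place is not checked. Nothing came near it on the way.
- **Not seen up close:** my last viewed picture was taken just before the final lowering, so I did not look directly at the hook seated in the eye. That rests on the load transfer and the pan staying up.

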